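# Isolate the notions carousel, bring the tall jar to the front and hold it

## Task

First switch the motorised carousel off at the rotary isolator, turning its handle a full quarter turn anticlockwise (seen from above) to its stop so that it lies across the box; only then turn the carousel by hand until its one tall square jar stands squarely in line with the steel pointer at the front of the base. Keep hold of the carousel there so that it stays still: finish while still gripping it firmly, do not let go. Leave the flask, mug and spool where they are.

Things in the scene. Friction and masses are not known exactly. Their poses are not given: they have to be found in the camera images.
- isolator_box: Fixed grey isolator box, 140 mm long (its x) by 96 mm wide (its y), 60 mm high, with a steel dial plate to 66 mm. Origin: centre of its underside on the table.
- isolator_handle (a joint): Angle of the isolator's handle, rad. 0 = off (handle bar lies across the box, along its y axis; end stop), 1.57 = on (bar lies along the box's length, its x axis; end stop). The value falls as the handle turns anticlockwise seen from above. Friction (about 0.12 N m) holds it wherever it is left.
- isolator_grip (a point): Centre of the black handle bar on top of the box, on its vertical turning axis, 89 mm above the table. The bar is 18 mm wide, 70 mm long along this point's y axis, 30 mm high (74 to 104 mm above the table).
- carousel: Turning part of the carousel: round wooden platter, 244 mm across, with six jars fixed to it on an 86 mm radius (five round, 56 mm across, tops 112 mm above the table) and a central post with a grip bar. Origin: on the vertical turning axis, 42 mm above the table; x axis points to the tall jar. Turns both ways without stops; friction (0.15 N m) keeps it where it is left.
- bar (a point): Centre of the wooden grip bar on top of the carousel's post, on the turning axis, 216 mm above the table. The bar is 20 mm wide, 100 mm long along this point's x axis (one end points to the tall jar), 28 mm high (202 to 230 mm above the table). The post below it is 22 mm in diameter.
- tall_jar (a point): Centre of the one tall square jar on the carousel: 48 mm square with a 52 mm square lid, top 158 mm above the table; this point is 100 mm above the table, 86 mm from the turning axis.
- front (a point): Point fixed to the carousel's base, 86 mm from the turning axis in the pointer's direction, 80 mm above the table: the tall jar's centre belongs straight above it.
- pointer_tip (a point): Tip of the flat steel pointer that sticks out of the front of the fixed grey base (224 mm diameter, 40 mm high) at table level, 161 mm from the turning axis, 14 mm high. The pointer is 22 mm wide and shows the front; the front looks roughly away from the robot.
- flask: Bystander: steel flask, 68 mm diameter, 200 mm high; origin at the centre of its underside.
- mug: Bystander: white mug, 76 mm diameter, 90 mm high; origin at the centre of its underside.
- spool: Bystander: wooden spool, 44 mm diameter, 50 mm high; origin at the centre of its underside.
There are look-alikes about, which are no part of the job. What is shaped like the isolator_box but orange or yellow is not meant.

How it is judged:
By the outcome, as a careful person would: the job done as asked, in the order asked, and still so for the second after the job is handed in, while the arm keeps its last pose, push and grip.
It also fails if it takes over 72 s, if anything falls off the work surface, if the arm or the gripper's body presses on something with over 40 N, if the wrist force passes 120 N, or if a joint passes its speed limit or range.

## Robot

A 6-joint arm with a two-finger parallel gripper is mounted at the origin on the work surface. World frame = base frame: x ahead of the robot, y to its left, z up, the work surface at z = 0. Lengths are in m, angles in rad, forces in N, time in s.
With the tool pointing down it reaches from about 0.35 to 0.875 m from the base axis. Payload 4.2 kg.
Tool frame: the origin (TCP) lies between the finger pads; the fingertips stand 22 mm ahead of it and the grasp point (between the pads) lies 3 mm ahead of it; z points along the fingers, y is the line along which they close (so a half turn about z gives the same grasp; the last joint's range is limited). The gripper opens to 87 mm and grips with 3 to 60 N. Pads are 19 mm wide; open, the fingers measure 117 mm over their backs; the gripper's body (75 mm by 190 mm) begins 51 mm behind the grasp point.
Start: joints at [1.463, 0.385, 0.008, 0, -1.194, -0.259], TCP at [0.224, 0.583, 0.245] pointing down, gripper open.
Joint ranges: [-3.14, 3.14], [-1.21, 2.06], [-1.07, 1.41], [-3.16, 2.05], [-2.99, -0.16], [-3.1, 3.1]. Speed limits (rad/s): [2.79, 2.79, 3.14, 3.14, 3.14, 3.14].

## Interface

Orientations are given as a unit quaternion [w, x, y, z].
In Python, from workcell import sense, capture, ctrl gives the robot as it stands.
- The arm moves only by the tool servo_tool, never from a script. Its argument "plan" is a list of rows, each a list of 3 entries, a list of its own where there are three numbers: the shift along the tool's x, y, z in cm, then the turn, a rotation vector about the tool's x, y, z in degrees, then the opening, from -1 (shut) to 1 (fully open). In form: [[[x, y, z], [rx, ry, rz], hand], ...]. A call has 1 to 10 rows; each row is the pose to reach, as a shift and turn from the pose commanded when the call began, along the tool's axes at that moment; what a row does not reach only later rows make up. A row lasts 1/8 s, in which the tool goes at most 62.5 mm and 10.7 degrees, less where a joint would pass 70% of its speed; a pose out of reach is approached as far as the arm can. A call with a gripper value outside its range is refused whole. The fingers move at their own pace and stop on an object; "grip_force" is the grip in N (left out, the last holds). Time passes only in rows, so rows that repeat a pose let the fingers close. It gives the time, the measured TCP pose, the force, the opening and the grip force at its end, in the units of the state.
- sense(): the state, without advancing time (a new reading comes with each control period).
- capture(name): name is "scene" or "top"; returns a dict with "pixels" (420x560x3 uint8, red, green, blue), "K" (3x3 intrinsics, pixels), "distortion" ([k1, k2, p1, p2, k3] as OpenCV has them; the pictures are not rectified), "extrinsics" (4x4, takes a point from world to camera coordinates). Camera axes: x right, y down, z forward; pixel columns grow to the right and rows downward; lengths in m; the calibration is good to about 2 mm. A picture is of the moment at which its call begins. There is no depth.
- ctrl.job_done(): hands the job in; it is judged then, once.
The state is a dict: "clock": time; "joint_pos": joint angles; "joint_vel": joint speeds; "effort": joint torques, N m; "eef_pos": TCP position; "eef_rot": TCP orientation; "ft_force": force on the tool from outside, world axes, zero at the start; "ft_torque": the same for the moment, N m; "gripper_width": finger opening in m; "finger_force": force on a finger pad.
Only numpy, scipy, OpenCV 4.12 (cv2) and the standard library are available. Lean on these libraries where they do the work, as an engineer would, in place of code of your own. Each camera call takes 0.05 s, during which the arm holds its last target. There are 200 camera calls.

## Working session

There is one attempt and no reset: what is moved stays moved. The work goes in short steps, Python scripts to look and compute and a tool call to move; the robot and the scene stay as the last step left them, time stands still between calls to the robot, and variables do not carry over. Pictures are saved under pics/ and viewed, at most 10 in all, crops included, and the job is handed in when it is done.

Besides the shell and the picture viewer there is one more tool, called in YAML: its name, and indented under it one key for each argument. servo_tool: Moves the arm, as the interface text tells. Its arguments: {"type":"object","properties":{"plan":{"type":"array","items":{"type":"array"}},"grip_force":{"type":"number"}},"required":["plan"]}

```bash
mkdir -p pics; python3 - <<'E'
from workcell import sense,capture
import cv2,numpy as np
s=sense();print(s)
for n in("scene","top"):
    c=capture(n);cv2.imwrite(f"pics/{n}0.png",c["pixels"][...,::-1]);np.savez(f"{n}0.npz",**c)
    E=np.array(c["extrinsics"]);print(n,c["K"],c["distortion"],-E[:3,:3].T@E[:3,3],E[:3,:3])
E
```

```text
{'clock': 0.0, 'joint_pos': array([ 1.46261047e+00,  3.85538639e-01,  6.60530214e-03, -5.05595125e-04,
       -1.19401673e+00, -2.58627177e-01]), 'joint_vel': array([-0.0005527 ,  0.00173945, -0.00162134, -0.00100626,  0.00026074,
       -0.00193274]), 'effort': array([ 5.23828021e-04, -3.90664387e+01,  1.87406248e+01,  4.21980813e+00,
        1.10964183e-02, -1.92785246e-04]), 'eef_pos': array([0.22391403, 0.58290096, 0.24346137]), 'eef_rot': array([ 1.09148294e-03,  9.83210507e-01, -1.82471597e-01, -1.53373644e-04]), 'ft_force': array([-0.32713377, -0.86549157, -0.61089926]), 'ft_torque': array([0.02328994, 0.06089379, 0.00845455]), 'finger_force': 0.0, 'gripper_width': 0.0870540620921477}
scene [[486.56635804   0.         282.98628194]
 [  0.         486.56635804 208.95443853]
 [  0.           0.           1.        ]] [0.04968543 0.         0.         0.         0.        ] [1.27277262 0.28727131 1.33792567] [[-0.38506667  0.92275776 -0.01554945]
 [ 0.77344337  0.31347411 -0.55092589]
 [-0.50349678 -0.22416981 -0.8344093 ]]
top [[471.19104583   0.         282.16514913]
 [  0.         471.19104583 202.22132511]
 [  0.           0.           1.        ]] [-0.16044769  0.          0.          0.          0.        ] [ 0.45835568 -0.02646872  1.73386731] [[-2.67278568e-02 -9.99638878e-01 -2.78135783e-03]
 [-9.97431039e-01  2.68535997e-02 -6.64093832e-02]
 [ 6.64600907e-02  9.99232147e-04 -9.97788584e-01]]
```

View pics/scene0.png

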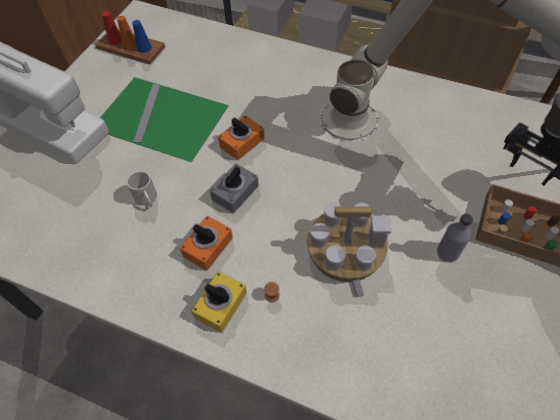

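View pics/top0.png

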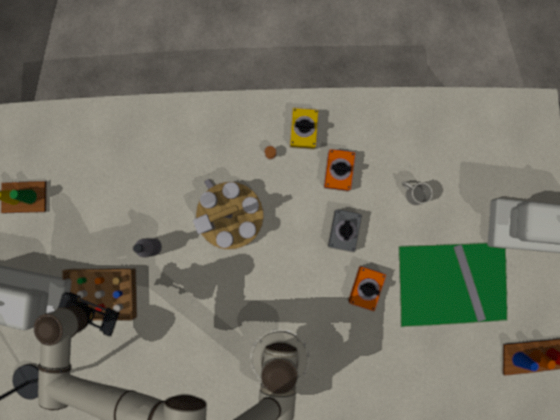

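Scene view: the grey isolator is at (235,186). Its look-alikes are orange at (242,136) and (207,241), and yellow at (220,300). The carousel is at (348,240) with the tall jar at (381,229) and the pointer at (357,287). The flask is at (455,240), the mug at (141,190) and the spool at (271,292).
Top view: grey isolator (346,230), oranges (368,288) and (340,170), yellow (304,128), carousel (230,215), tall jar about (204,224), pointer about (210,185). I choose the grey one and check it in close crops.

```bash
cat > h.py <<'E'
import cv2,numpy as np
def load(n): return dict(np.load(n+".npz"))
def ray(c,uv,z):
    p=cv2.undistortPoints(np.array(uv,float).reshape(-1,1,2),c["K"],c["distortion"])[:,0]
    R,t=c["extrinsics"][:3,:3],c["extrinsics"][:3,3]; o=-R.T@t
    d=np.c_[p,np.ones(len(p))]@R
    return o+d*((z-o[2])/d[:,2])[:,None]
def proj(c,P):
    R,t=c["extrinsics"][:3,:3],c["extrinsics"][:3,3]
    return cv2.projectPoints(np.array(P,float).reshape(-1,1,3),cv2.Rodrigues(R)[0],t,c["K"],c["distortion"])[0][:,0]
def crop(c,x,y,w,h,k,name):
    cv2.imwrite(name,cv2.resize(c["pixels"][y:y+h,x:x+w,::-1],None,fx=k,fy=k,interpolation=cv2.INTER_CUBIC))
E
python3 - <<'E'
from h import *
t=load("top0");s=load("scene0")
crop(t,180,160,200,110,4,"pics/c1.png");crop(s,205,155,200,150,4,"pics/c2.png")
E
```

```text
(no output)
```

View pics/c1.png

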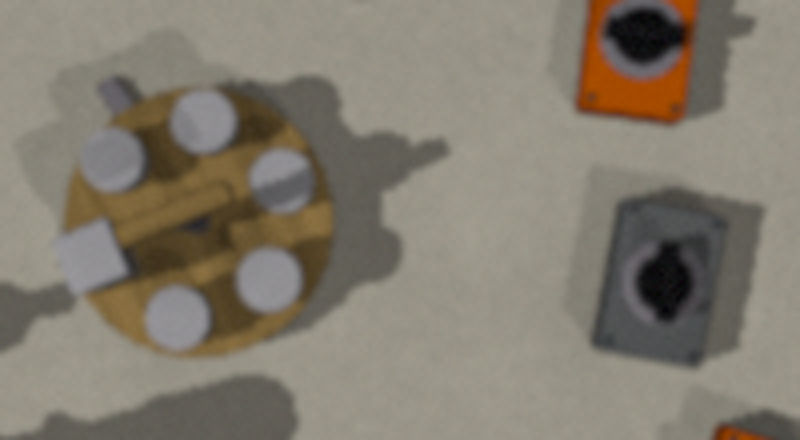

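View pics/c2.png

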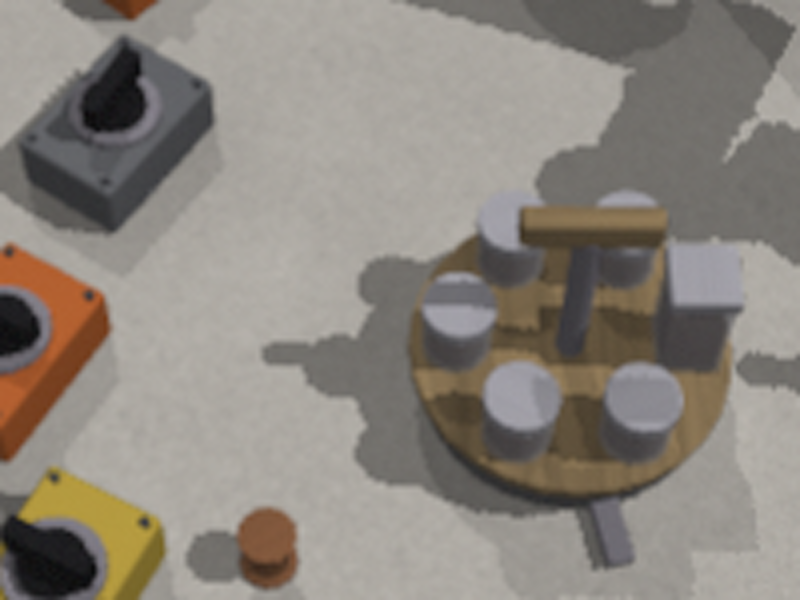

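```bash
python3 - <<'E'
from h import *
np.set_printoptions(precision=4,suppress=True)
t=load("top0");s=load("scene0")
T=lambda L,z:ray(t,[[180+(u+.5)/4-.5,160+(v+.5)/4-.5] for u,v in L],z)
S=lambda L,z:ray(s,[[205+(u+.5)/4-.5,155+(v+.5)/4-.5] for u,v in L],z)
a=T([(622,203),(725,215),(697,365),(596,345)],.06);b=S([(125,38),(210,90),(110,188),(22,146)],.06)
for q in(a,b):
    print("box",q.mean(0),np.linalg.norm(q-np.roll(q,-1,0),axis=1));print(q[:,:2].tolist())
j=T([(112,160),(204,122),(282,180),(270,279),(178,317)],.112)
js=S([(640,398),(521,396),(460,302),(513,220)],.112)
for q,l in((j,T([(92,257)],.158)),(js,S([(704,275)],.158))):
    A=np.c_[2*q[:,:2],np.ones(len(q))];x=np.linalg.lstsq(A,(q[:,:2]**2).sum(1),rcond=None)[0]
    c=x[:2];print("car",c,np.sqrt(x[2]+c@c),np.degrees(np.arctan2(*(q[:,:2]-c).T[::-1])),"tall",l,np.degrees(np.arctan2(*(l[0,:2]-c)[::-1])))
for q in(T([(110,82),(130,106)],.014),S([(614,558),(602,503)],.014)): print("ptr",q[:,:2].tolist(),np.degrees(np.arctan2(*(q[0]-q[1])[:2][::-1])))
print("bar",S([(523,208),(666,210),(666,232),(521,232)],.23).mean(0), T([(118,236),(226,188)],.23))
print("hub handle",S([(130,48),(90,105)],.104),T([(665,245),(665,318)],.104))
E
```

```text
box [ 0.4645 -0.2444  0.06  ] [0.0929 0.1359 0.0918 0.1283]
[[0.5356686460408524, -0.21261591050874218], [0.5223999238293682, -0.3045768178913692], [0.3897599367205893, -0.2749161202368244], [0.41024437163832717, -0.1854204615951637]]
box [ 0.4689 -0.2433  0.06  ] [0.0916 0.1236 0.0846 0.1348]
[[0.39470933737919944, -0.27195747992866903], [0.4177595256311444, -0.18331948804789133], [0.5366788755035823, -0.21691874166425473], [0.5263857550148491, -0.3008524440440731]]
car [0.5293 0.1655] 0.08548370282903672 [  51.9288   -8.8212  -68.2564 -128.4011  171.2716] tall [[0.4976 0.2442 0.158 ]] 111.93193749137771
car [0.5321 0.1661] 0.08601361836781908 [  49.5675   -8.6793  -69.9678 -128.0389] tall [[0.502  0.2457 0.158 ]] 110.71925909600574
ptr [[0.661995629457127, 0.24969979036141868], [0.6392264354067134, 0.23145277041651383]] 38.708360793015565
ptr [[0.6657435005801325, 0.24848951633205466], [0.6274391221339746, 0.22703450805651548]] 29.254014405219497
bar [0.5351 0.1671 0.23  ] [[0.5121 0.2105 0.23  ]
 [0.5484 0.1228 0.23  ]]
hub handle [[ 0.4327 -0.2445  0.104 ]
 [ 0.4964 -0.2491  0.104 ]] [[ 0.4962 -0.2439  0.104 ]
 [ 0.433  -0.2418  0.104 ]]
```

The grey box is confirmed by the crop. Box centre is about (0.466,-0.244) with its long axis at about -13°. Carousel axis is about (0.532,0.166), the tall jar sits at about 111°, and the pointer at about 32°.

```bash
cat >> h.py <<'E'
from scipy.spatial.transform import Rotation as Rn
def go(x,y,z,yaw):
    "shift (cm) and turn about tool z (deg) to tool-down pose with tool x at yaw"
    from workcell import sense
    s=sense();q=s["eef_rot"];R=Rn.from_quat(q[[1,2,3,0]])
    T=Rn.from_euler("z",yaw,degrees=True)*Rn.from_euler("x",180,degrees=True)
    print("shift",np.round(R.inv().apply(np.array([x,y,z])-s["eef_pos"])*100,2),"rot",np.round((R.inv()*T).as_rotvec(degrees=True),2))
def show():
    from workcell import sense
    s=sense();q=s["eef_rot"];X=Rn.from_quat(q[[1,2,3,0]]).apply([1,0,0])
    print(round(s["clock"],2),s["eef_pos"].round(4),"yaw",np.degrees(np.arctan2(X[1],X[0])).round(1),"j",s["joint_pos"].round(2),"w",s["gripper_width"].round(4),"ff",s["finger_force"].round(1),s["ft_force"].round(1),s["ft_torque"].round(2))
E
python3 -c "
from h import *
go(.466,-.244,.36,169)"
```

```text
shift [ 52.27  68.53 -11.51] rot [ 1.0000e-02 -1.7000e-01  1.6998e+02]
```

servo_tool:
  plan:
    - [[0,0,-6],[0,0,0],1]
    - [[0,0,-11.5],[0,0,8],1]
    - [[3,4,-11.5],[0,0,18],1]
    - [[7,9,-11.5],[0,0,28],1]
    - [[11,14.4,-11.5],[0,0,38],1]
    - [[15,19.6,-11.5],[0,0,48],1]
    - [[19,24.9,-11.5],[0,0,58],1]
    - [[23,30.1,-11.5],[0,0,68],1]
    - [[27,35.4,-11.5],[0,0,78],1]
    - [[31,40.6,-11.5],[0,0,88],1]

```text
clock: 1.35
eef_pos: [0.361, 0.1136, 0.3595]
eef_rot: [0.0, -0.579, 0.816, 0.0]
ft_force: [1.9, 0.4, 0.0]
gripper_width: 0.087
finger_force: 0.0
```

```bash
python3 -c "
from h import *
show();go(.466,-.244,.36,169)"
```

```text
Traceback (most recent call last):
  File "h.py", line 23, in show
    print(round(s["clock"],2),s["eef_pos"].round(4),"yaw",np.degrees(np.arctan2(X[1],X[0])).round(1),"j",s["joint_pos"].round(2),"w",s["gripper_width"].round(4),"ff",s["finger_force"].round(1),s["ft_force"].round(1),s["ft_torque"].round(2))
                                                                                                                                     ^^^^^^^^^^^^^^^^^^^^^^^^
AttributeError: 'float' object has no attribute 'round'
```

```bash
sed -i 's/s\["gripper_width"\].round(4)/round(s["gripper_width"],4)/; s/s\["finger_force"\].round(1)/round(s["finger_force"],1)/' h.py; python3 -c "
from h import *
show();go(.466,-.244,.36,169)"
```

```text
1.35 [0.361  0.1136 0.3595] yaw -109.3 j [ 0.74 -0.13 -0.31 -0.   -1.39 -1.08] w 0.087 ff 0.0 [1.9 0.4 0. ] [ 0.14 -0.19  0.06]
shift [ 30.29 -21.72  -0.06] rot [2.000e-02 4.000e-02 8.171e+01]
```

servo_tool:
  plan:
    - [[4,-2.9,0],[0,0,10],1]
    - [[8,-5.7,0],[0,0,20],1]
    - [[12,-8.6,0],[0,0,30],1]
    - [[16,-11.5,0],[0,0,40],1]
    - [[20,-14.3,0],[0,0,50],1]
    - [[24,-17.2,0],[0,0,60],1]
    - [[28,-20.1,0],[0,0,70],1]
    - [[30.3,-21.7,4],[0,0,80],1]
    - [[30.3,-21.7,8],[0,0,81.7],1]
    - [[30.3,-21.7,12],[0,0,81.7],1]

```text
clock: 2.6
eef_pos: [0.4672, -0.242, 0.2377]
eef_rot: [-0.001, 0.094, 0.996, 0.0]
ft_force: [0.6, 0.9, 0.5]
gripper_width: 0.0872
finger_force: 0.0
```

```bash
python3 - <<'E'
from h import *
from workcell import capture
show();go(.466,-.244,.1,169)
for n in("scene","top"):
    c=capture(n);np.savez(n+"1.npz",**c)
s=load("scene1")
a=cv2.resize(s["pixels"][130:250,190:290],None,fx=4,fy=4,interpolation=2);b=cv2.resize(s["pixels"][190:310,300:400],None,fx=4,fy=4,interpolation=2)
cv2.imwrite("pics/c3.png",np.hstack([a,b])[...,::-1])
E
```

```text
2.6 [ 0.4672 -0.242   0.2377] yaw 169.2 j [-0.17  0.22 -0.24 -0.   -1.11 -1.59] w 0.0872 ff 0.0 [0.6 0.9 0.5] [ 0.02 -0.25  0.05]
shift [ 0.07 -0.23 13.77] rot [ 0.02 -0.06  0.2 ]
```

View pics/c3.png

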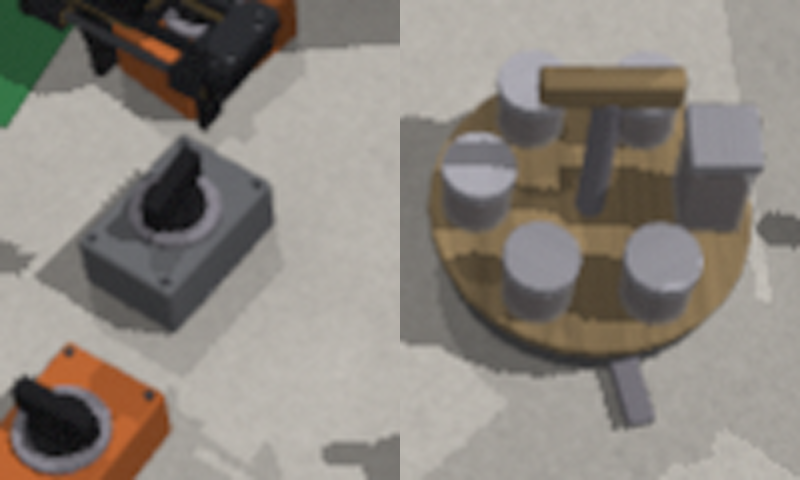

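The carousel is still and the gripper is above the grey isolator. I'll descend and grip the handle.

servo_tool:
  plan:
    - [[0.1,-0.2,5],[0,0,-4],1]
    - [[0.1,-0.2,10],[0,0,-4],1]
    - [[0.1,-0.2,13.7],[0,0,-4],1]
    - [[0.1,-0.2,13.7],[0,0,-4],1]
    - [[0.1,-0.2,13.7],[0,0,-4],-0.6]
    - [[0.1,-0.2,13.7],[0,0,-4],-0.8]
    - [[0.1,-0.2,13.7],[0,0,-4],-1]
    - [[0.1,-0.2,13.7],[0,0,-4],-1]
    - [[0.1,-0.2,13.7],[0,0,-4],-1]
    - [[0.1,-0.2,13.7],[0,0,-4],-1]
  grip_force: 25

```text
clock: 3.95
eef_pos: [0.4663, -0.2433, 0.1026]
eef_rot: [-0.0, 0.059, 0.998, -0.0]
ft_force: [0.1, -0.2, 0.8]
gripper_width: 0.035
finger_force: 0.0
```

```bash
python3 -c "
from h import *
show()"
```

```text
3.95 [ 0.4663 -0.2433  0.1026] yaw 173.3 j [-0.17  0.37 -0.42  0.   -0.78 -1.52] w 0.035 ff 0.0 [ 0.1 -0.2  0.8] [ 0.08 -0.17  0.02]
```

Fingers are still closing.

servo_tool:
  plan:
    - [[0,0,0],[0,0,0],-1]
    - [[0,0,0],[0,0,0],-1]
    - [[0,0,0],[0,0,0],-1]
    - [[0,0,0],[0,0,0],-1]
    - [[0,0,0],[0,0,0],-1]

```text
clock: 4.58
eef_pos: [0.4659, -0.2469, 0.1025]
eef_rot: [-0.0, 0.058, 0.998, -0.002]
ft_force: [-1.5, -16.9, -3.8]
gripper_width: 0.0176
finger_force: 25.0
```

```bash
python3 -c "
from h import *
show()"
```

```text
4.58 [ 0.4659 -0.2469  0.1025] yaw 173.3 j [-0.18  0.37 -0.42  0.01 -0.78 -1.52] w 0.0176 ff 25.0 [ -1.5 -16.9  -3.8] [-5.01  0.23  0.15]
```

servo_tool:
  plan:
    - [[0,-0.36,0],[0,0,0],-1]
    - [[0,-0.36,0],[0,0,0],-1]
    - [[0,-0.36,0],[0,0,-6],-1]
    - [[0,-0.36,0],[0,0,-12],-1]
    - [[0,-0.36,0],[0,0,-18],-1]
    - [[0,-0.36,0],[0,0,-24],-1]
    - [[0,-0.36,0],[0,0,-30],-1]
    - [[0,-0.36,0],[0,0,-30],-1]

```text
clock: 5.58
eef_pos: [0.4654, -0.246, 0.1025]
eef_rot: [-0.001, -0.202, 0.979, 0.001]
ft_force: [-1.6, 4.1, 3.3]
gripper_width: 0.0177
finger_force: 25.0
```

```bash
python3 -c "
from h import *
show()"
```

```text
5.58 [ 0.4654 -0.246   0.1025] yaw -156.7 j [-0.18  0.37 -0.42 -0.   -0.78 -0.99] w 0.0177 ff 25.0 [-1.6  4.1  3.3] [1.29 0.23 0.15]
```

servo_tool:
  plan:
    - [[0,0,0],[0,0,-8],-1]
    - [[0,0,0],[0,0,-16],-1]
    - [[0,0,0],[0,0,-24],-1]
    - [[0,0,0],[0,0,-32],-1]
    - [[0,0,0],[0,0,-40],-1]
    - [[0,0,0],[0,0,-46],-1]
    - [[0,0,0],[0,0,-50],-1]
    - [[0,0,0],[0,0,-50],-1]

```text
clock: 6.58
eef_pos: [0.4637, -0.2446, 0.1025]
eef_rot: [-0.001, -0.596, 0.803, 0.003]
ft_force: [-4.9, 9.9, 7.6]
gripper_width: 0.0178
finger_force: 25.0
```

```bash
python3 -c "
from h import *
show()"
```

```text
6.58 [ 0.4637 -0.2446  0.1025] yaw -106.8 j [-0.18  0.37 -0.42 -0.   -0.79 -0.11] w 0.0178 ff 25.0 [-4.9  9.9  7.6] [3.19 1.29 0.02]
```

servo_tool:
  plan:
    - [[0,0,0],[0,0,-2],-1]
    - [[0,0,0],[0,0,-4],-1]
    - [[0,0,0],[0,0,-4],-1]

```text
clock: 6.95
eef_pos: [0.4636, -0.2447, 0.1025]
eef_rot: [-0.001, -0.623, 0.782, 0.003]
ft_force: [-4.9, 11.2, 8.6]
gripper_width: 0.0181
finger_force: 25.0
```

```bash
python3 -c "
from h import *
show()"
```

```text
6.95 [ 0.4636 -0.2447  0.1025] yaw -102.9 j [-0.18  0.37 -0.42 -0.   -0.79 -0.04] w 0.0181 ff 25.0 [-4.9 11.2  8.6] [ 3.16  1.32 -0.11]
```

servo_tool:
  plan:
    - [[0,0,0],[0,0,-3],-1]
    - [[0,0,0],[0,0,-5],-1]
    - [[0,0,0],[0,0,-5],-1]

```text
clock: 7.32
eef_pos: [0.4635, -0.2452, 0.1024]
eef_rot: [-0.001, -0.656, 0.755, 0.003]
ft_force: [-4.8, 7.3, 7.2]
gripper_width: 0.0185
finger_force: 25.0
```

```bash
python3 -c "
from h import *
show()"
```

```text
7.33 [ 0.4635 -0.2452  0.1024] yaw -98.0 j [-0.18  0.37 -0.42 -0.   -0.79  0.04] w 0.0185 ff 25.0 [-4.8  7.3  7.2] [ 2.36  1.39 -0.64]
```

Torque rises against the end stop (-0.64 N m). Release, rise and look.

servo_tool:
  plan:
    - [[0,0,0],[0,0,0],1]
    - [[0,0,0],[0,0,0],1]
    - [[0,0,0],[0,0,0],1]
    - [[0,0,0],[0,0,0],1]
    - [[0,0,-5],[0,0,0],1]
    - [[0,0,-11],[0,0,0],1]
    - [[0,0,-17],[0,0,0],1]
    - [[0,0,-23],[0,0,0],1]
    - [[0,0,-26],[0,0,0],1]
    - [[0,0,-26],[0,0,0],1]

```text
clock: 8.57
eef_pos: [0.4668, -0.2473, 0.3656]
eef_rot: [0.002, -0.658, 0.753, -0.003]
ft_force: [-0.2, 0.0, -0.8]
gripper_width: 0.0868
finger_force: 0.0
```

```bash
python3 - <<'E'
from h import *
show();go(.532,.166,.36,-69)
E
```

```text
8.57 [ 0.4668 -0.2473  0.3656] yaw -97.7 j [-0.18  0.15 -0.01  0.   -1.4   0.04] w 0.0868 ff 0.0 [-0.2  0.  -0.8] [ 0.12 -0.02  0.04]
shift [-41.83  -0.9    0.53] rot [ -0.36  -0.14 -28.73]
```

servo_tool:
  plan:
    - [[-5,-0.1,0.5],[0,0,-5],1]
    - [[-11,-0.2,0.5],[0,0,-10],1]
    - [[-17,-0.4,0.5],[0,0,-15],1]
    - [[-20,-0.4,0.5],[0,0,-20],1]
    - [[-20,-0.4,0.5],[0,0,-28.7],1]

```text
clock: 9.2
eef_pos: [0.4965, -0.0471, 0.3557]
eef_rot: [0.001, 0.826, -0.563, -0.001]
ft_force: [0.1, -0.6, -0.2]
gripper_width: 0.0873
finger_force: 0.0
```

```bash
python3 - <<'E'
from h import *
from workcell import capture
show()
for n in("scene","top"):
    c=capture(n);np.savez(n+"2.npz",**c)
s=load("scene2");t=load("top2")
f=lambda c,x,y:cv2.resize(c["pixels"][y:y+100,x:x+100],None,fx=4,fy=4,interpolation=2)
cv2.imwrite("pics/c4.png",np.hstack([f(s,190,140),f(t,295,180)])[...,::-1])
go(.532,.166,.36,-69)
E
```

```text
9.2 [ 0.4965 -0.0471  0.3557] yaw -68.6 j [ 0.23  0.11 -0.09 -0.   -1.38  0.14] w 0.0873 ff 0.0 [ 0.1 -0.6 -0.2] [ 0.02 -0.03  0.04]
shift [-18.75 -11.03  -0.42] rot [0.16 0.05 0.04]
```

View pics/c4.png

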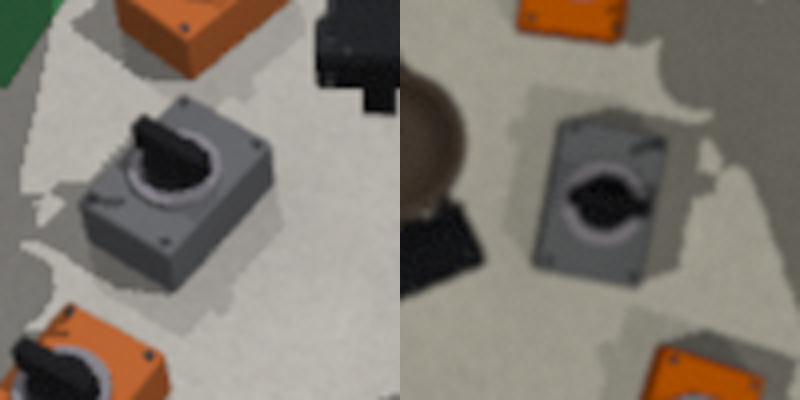

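The handle lies across the box (scene crop (175,145), parallel to the short edge), so the isolator is off. On to the carousel bar.

servo_tool:
  plan:
    - [[-5,-3,0],[0,0,0],1]
    - [[-10,-6,0],[0,0,0],1]
    - [[-15,-9,0],[0,0,0],1]
    - [[-18.8,-11,0],[0,0,0],1]
    - [[-18.8,-11,5],[0,0,0],1]
    - [[-18.8,-11,10],[0,0,0],1]
    - [[-18.8,-11,13.5],[0,0,0],1]
    - [[-18.8,-11,13.5],[0,0,0],1]

```text
clock: 10.3
eef_pos: [0.5304, 0.1642, 0.219]
eef_rot: [0.004, 0.823, -0.568, -0.002]
ft_force: [0.8, 0.5, 1.0]
gripper_width: 0.0871
finger_force: 0.0
```

```bash
python3 - <<'E'
from h import *
from workcell import capture
show()
for n in("scene","top"):
    c=capture(n);np.savez(n+"3.npz",**c)
s=load("scene3");t=load("top3")
f=lambda c,x,y:cv2.resize(c["pixels"][y:y+140,x:x+100],None,fx=4,fy=4,interpolation=2)
cv2.imwrite("pics/c5.png",np.hstack([f(s,300,170),f(t,180,150)])[...,::-1])
E
```

```text
10.3 [0.5304 0.1642 0.219 ] yaw -69.2 j [ 0.59  0.29 -0.2  -0.   -1.09 -0.23] w 0.0871 ff 0.0 [0.8 0.5 1. ] [ 0.03 -0.01 -0.06]
```

View pics/c5.png

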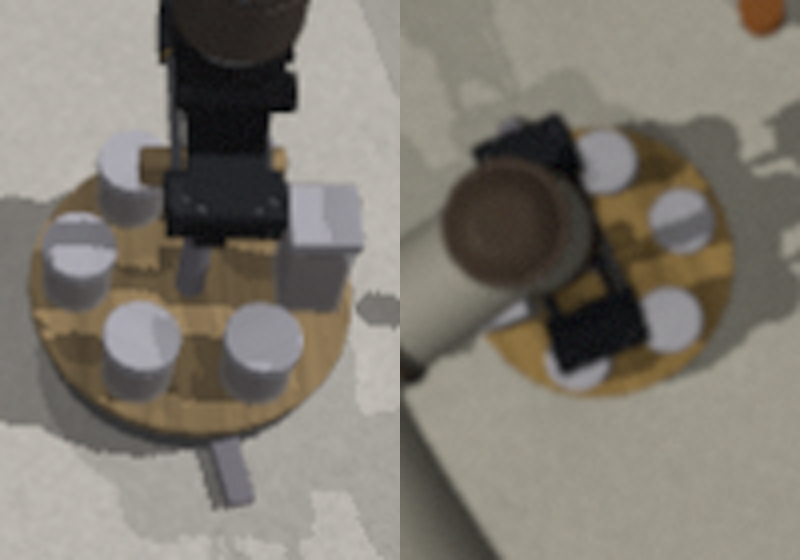

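The bar (crop (155,165) to (280,160)) runs between the fingers. Closing.

servo_tool:
  plan:
    - [[0,0,0],[0,0,0],-0.5]
    - [[0,0,0],[0,0,0],-1]
    - [[0,0,0],[0,0,0],-1]
    - [[0,0,0],[0,0,0],-1]
    - [[0,0,0],[0,0,0],-1]
    - [[0,0,0],[0,0,0],-1]
    - [[0,0,0],[0,0,0],-1]
    - [[0,0,0],[0,0,0],-1]
    - [[0,0,0],[0,0,0],-1]
    - [[0,0,0],[0,0,0],-1]
  grip_force: 25

```text
clock: 11.65
eef_pos: [0.5293, 0.1645, 0.2223]
eef_rot: [0.003, 0.824, -0.567, -0.002]
ft_force: [-6.9, -1.0, 5.7]
gripper_width: 0.0203
finger_force: 25.0
```

```bash
python3 -c "
from h import *
show()"
```

```text
11.65 [0.5293 0.1645 0.2223] yaw -69.0 j [ 0.59  0.29 -0.2  -0.   -1.1  -0.23] w 0.0203 ff 25.0 [-6.9 -1.   5.7] [-0.19  2.34 -0.07]
```

servo_tool:
  plan:
    - [[0,0.14,0],[0,0,0],-1]
    - [[0,0.14,0],[0,0,8],-1]
    - [[0,0.14,0],[0,0,16],-1]
    - [[0,0.14,0],[0,0,24],-1]
    - [[0,0.14,0],[0,0,32],-1]
    - [[0,0.14,0],[0,0,40],-1]
    - [[0,0.14,0],[0,0,40],-1]
  grip_force: 35

```text
clock: 12.52
eef_pos: [0.5282, 0.1645, 0.2222]
eef_rot: [-0.003, -0.58, 0.815, 0.001]
ft_force: [-8.4, -0.4, 4.5]
gripper_width: 0.0203
finger_force: 35.0
```

```bash
python3 -c "
from h import *
show()"
```

```text
12.53 [0.5282 0.1645 0.2222] yaw -109.1 j [ 0.59  0.28 -0.2  -0.   -1.09 -0.93] w 0.0203 ff 35.0 [-8.4 -0.4  4.5] [ 0.13  2.44 -0.13]
```

servo_tool:
  plan:
    - [[0,0,0],[0,0,8],-1]
    - [[0,0,0],[0,0,16],-1]
    - [[0,0,0],[0,0,24],-1]
    - [[0,0,0],[0,0,32],-1]
    - [[0,0,0],[0,0,37],-1]
    - [[0,0,0],[0,0,39],-1]
    - [[0,0,0],[0,0,39],-1]

```text
clock: 13.4
eef_pos: [0.5275, 0.1651, 0.2223]
eef_rot: [-0.004, -0.275, 0.961, 0.001]
ft_force: [-11.2, 2.6, 5.9]
gripper_width: 0.0208
finger_force: 35.0
```

```bash
python3 - <<'E'
from h import *
from workcell import capture
show()
for n in("scene","top"):
    c=capture(n);np.savez(n+"4.npz",**c)
s=load("scene4")
crop(s,300,185,110,110,5,"pics/c6.png")
E
```

```text
13.4 [0.5275 0.1651 0.2223] yaw -148.0 j [ 0.59  0.28 -0.2  -0.   -1.09 -1.61] w 0.0208 ff 35.0 [-11.2   2.6   5.9] [0.89 3.21 0.12]
```

View pics/c6.png

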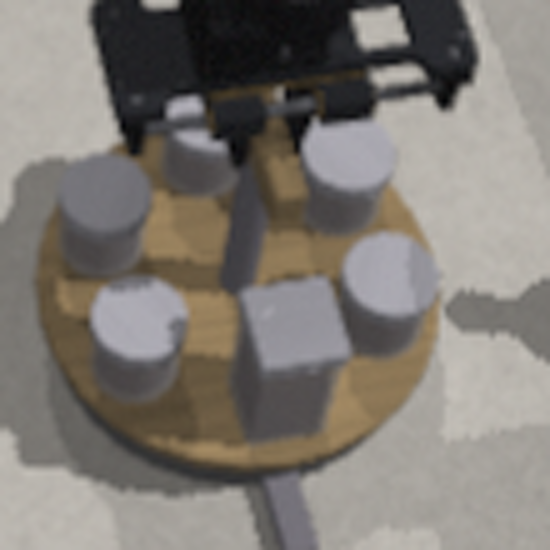

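```bash
python3 - <<'E'
from h import *
np.set_printoptions(precision=4,suppress=True)
s=load("scene4");s0=load("scene0");t0=load("top0")
S=lambda L,z:ray(s,[[300+(u+.5)/5-.5,185+(v+.5)/5-.5] for u,v in L],z)[:,:2]
q=S([(105,195),(138,317),(390,278),(348,158)],.112);l=S([(242,292),(326,278),(351,357),(258,370)],.158)
A=np.c_[2*q,np.ones(len(q))];x=np.linalg.lstsq(A,(q**2).sum(1),rcond=None)[0];c=x[:2]
ang=lambda v:np.degrees(np.arctan2(v[1],v[0]))
print("centre",c,np.sqrt(x[2]+c@c),[round(ang(p-c),1) for p in q],"tall",l.mean(0),ang(l.mean(0)-c),np.linalg.norm(l.mean(0)-c))
print("lid edges",[round(ang(l[(i+1)%4]-l[i])%90,1) for i in range(4)])
# pointer pixels by colour (bluish grey, darker than table) near the tip, on plane z=.014
for n,c0,(x0,y0,w,h) in(("s",s0,(346,277,22,24)),("s4",s,(346,277,22,24)),("t",t0,(200,174,18,18))):
    im=c0["pixels"][y0:y0+h,x0:x0+w].astype(int);m=((im[...,2]-im[...,0]>4)&(im.sum(2)<420)).astype(np.uint8)
    k,lab,st,_=cv2.connectedComponentsWithStats(m);
    if k<2: print(n,"none");continue
    b=1+st[1:,4].argmax();v,u=np.nonzero(lab==b)
    g=ray(c0,np.c_[u+x0,v+y0],.014)[:,:2].astype(np.float32);r=cv2.minAreaRect(g)
    f=cv2.fitLine(g,2,0,.01,.01).ravel()
    print(n,len(g),"centroid",g.mean(0),"size",r[1],"line ang",ang(f[:2])%180,"from axis",ang(g.mean(0)-c),ang(g.mean(0)-[.530,.1655]))
E
```

```text
centre [0.535  0.1666] 0.0849173441625588 [np.float64(-87.2), np.float64(-28.3), np.float64(93.2), np.float64(152.3)] tall [0.6056 0.2133] 33.49820360820744 0.08475832289407262
lid edges [np.float64(32.9), np.float64(32.9), np.float64(31.1), np.float64(28.6)]
s 15 centroid [0.6537 0.2459] size (0.011110433377325535, 0.018672265112400055) line ang 178.86795 from axis 33.746534431817295 33.01786799190523
s4 49 centroid [0.645  0.2401] size (0.04208625108003616, 0.01562877744436264) line ang 31.760395 from axis 33.76216008832413 32.9771594318311
t none
```

The jar is at about 32.5° (mean of jars, lid and lid edges) and the pointer at about 32.7°, so they are aligned within roughly 1°. Settle, still gripping, then hand in.

servo_tool:
  plan:
    - [[0,0,0],[0,0,0],-1]
    - [[0,0,0],[0,0,0],-1]
    - [[0,0,0],[0,0,0],-1]
    - [[0,0,0],[0,0,0],-1]
    - [[0,0,0],[0,0,0],-1]

```text
clock: 14.12
eef_pos: [0.5275, 0.165, 0.2223]
eef_rot: [-0.004, -0.276, 0.961, 0.001]
ft_force: [-11.2, 3.0, 5.8]
gripper_width: 0.0204
finger_force: 35.0
```

```bash
python3 -c "
from h import *
from workcell import ctrl
show();print(ctrl.job_done())"
```

```text
14.12 [0.5275 0.165  0.2223] yaw -148.0 j [ 0.59  0.28 -0.2  -0.   -1.09 -1.61] w 0.0204 ff 35.0 [-11.2   3.    5.8] [0.91 3.16 0.07]
the job is handed in; nothing more can be done
None
```

I turned the isolator handle to its off stop, then turned the carousel until the tall jar lined up with the pointer (within about 1° by my camera measurements), and handed the job in at 14 s with the grip bar still held at 35 N.

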